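Lock the battery cap of the kitchen scale with the broad screwdriver

TASK

The kitchen scale lies upside down beside the hob and the slotted battery cap in its underside still has to be locked. Take the broad-bladed, flat-handled screwdriver out of its stand, push its blade down into the cap's slot and, keeping it pushed in, turn the cap clockwise until it stops; use the screwdriver, not the fingers, on the cap. Then hang the screwdriver back upright in the free hole of the stand and let go.

Things in the scene. Friction and masses are not known exactly. Their poses are not given: they have to be found in the camera images.
- driver: Screwdriver, 150 mm, hanging blade down in one stand hole (the other hole holds a thin pointed one with round bulb handle: not needed). Origin: middle of blade edge, z up. Blade 18 (x) by 3 (y) by 22 mm. Collar 42 mm across, underside at z 66. Flat-sided wooden handle z 74 to 150: 32 mm in x, 24 mm across flats in y: grip along y near z 115. Half turn about z = same. About 0.12 kg.
- cap: Round grey cap, 44 mm, in the underside of the white scale (170x210x28 mm, upside down, four small black feet). Origin: centre of its top at the slot's mouth, 31 mm above table; z up, x along slot. Slot 30 mm long, 14 wide at top, flanks sloping to 5.5 wide at 7.5 mm depth, then upright to floor at 13 mm depth. Sprung: sinks up to 3 mm when pushed (1 N at first, 13 N fully down, then rigid).
- cap_turn (a joint): How far the battery cap (cap) has been turned, in rad: clockwise seen from above is positive. It starts unlocked, at 0 to 0.25, and stops at 1.4, locked. Turning it takes about 0.1 N m; it stays where it is left. The blade has about 0.15 rad of play in the slot either way, so the screwdriver turns further than the cap.
- stand: Wooden screwdriver stand, fixed, 75 (x) by 200 (y) mm, 80 mm tall: top plate 10 mm thick with two 33 mm round holes at y = +55 and -55 mm, x = 0, over an open foot (its floor 9 mm above the table). Origin: centre of underside. A screwdriver hangs with its collar on the plate, so its origin is 14 mm above the table.
Mind the look-alikes: they are no part of the job. Leave any purple look-alike of the driver alone.

How it is judged (in metres and radians):
On the way, in this order (a step that is already met when the one before it is completed fails the run):
1. the blade is in the slot and pushed down (over 2.5 N), the cap not yet turned by half (contact force between driver and cap above 2.5 N and horizontal distance between driver and cap below 0.012 m and z of driver in the frame of cap below -0.008 m and angle between driver's own z axis and vertical below 0.26 rad and value of joint cap_turn below 0.7 rad), for 0.1 s.
2. with the blade pushed in, the cap has been turned clockwise to its stop (over 1.2 rad) (contact force between driver and cap above 2.5 N and horizontal distance between driver and cap below 0.012 m and z of driver in the frame of cap below -0.008 m and angle between driver's own z axis and vertical below 0.26 rad and value of joint cap_turn above 1.2 rad), for 0.1 s.
At the end, for the whole second after the job is handed in: The cap is turned to its stop (cap_turn over 1.2 rad) and the broad screwdriver hangs at rest in a hole of the stand: within 15 mm of the hole's centre along each of the stand's axes, upright within 10 degrees, its collar on the plate (origin 9 to 20 mm above the table) (value of joint cap_turn above 1.2 rad and (y of driver in the frame of stand between 0.04 and 0.07 m or y of driver in the frame of stand between -0.07 and -0.04 m) and x of driver in the frame of stand between -0.015 and 0.015 m and height (world z) of driver between 0.009 and 0.02 m and angle between driver's own z axis and vertical below 0.17 rad and linear speed of driver below 0.03 m/s and angular speed of driver below 0.3 rad/s); the robot touches nothing.
It fails at once if the fingers touch the cap (over 1 N) (contact force between the fingers and cap above 1 N).
It also fails if it takes over 54 s, if anything falls off the work surface, if the arm or the gripper's body presses on something with over 40 N, if the wrist force passes 120 N, or if a joint passes its speed limit or range.

ROBOT

A 6-joint arm with a two-finger parallel gripper is mounted at the origin on the work surface. World frame = base frame: x ahead of the robot, y to its left, z up, the work surface at z = 0. Lengths are in m, angles in degrees, forces in N, time in s.
With the tool pointing down it reaches from about 0.35 to 0.875 m from the base axis. Payload 4.2 kg.
Tool frame: the origin (TCP) lies on the centre line of the jaws, within the pads' length; the fingertips stand 11 mm ahead of it and the grasp point (between the pads) lies 8 mm behind it; z points along the fingers, y is the line along which they close (so a half turn about z gives the same grasp; the last joint's range is limited). The gripper opens to 87 mm and grips with 3 to 60 N. Pads are 19 mm wide; open, the fingers measure 117 mm over their backs; the gripper's body (75 mm by 190 mm) begins 51 mm behind the grasp point.
Start: joints at [82.311, 22.042, 0.453, 0, -68.411, -14.817], TCP at [0.239, 0.577, 0.234] pointing down, gripper open.
Joint ranges: [-179.83, 179.83], [-69.29, 118.12], [-61.27, 80.66], [-181.25, 117.63], [-171.15, -9.14], [-177.46, 177.46]. Speed limits (degrees/s): [159.86, 159.86, 180, 180, 180, 180].

INTERFACE

Orientations are given as a 3x3 rotation matrix whose columns are the frame's x, y, z axes.
In Python, from station import r gives the robot as it stands.
- The arm moves only by the tool servo_tool, never from a script. Its argument "commands" is a list that holds one entry, the list of rows, each a list of 7 numbers: the closure, from 0 (fully open) to 1 (shut), then the shift along the tool's x, y, z in mm, then the turn, a rotation vector about the tool's x, y, z in rad. In form: [[[claw, x, y, z, ax, ay, az], ...]]. A call has exactly 5 rows; each row is the pose to reach, as a shift and turn from the pose commanded when the call began, along the tool's axes at that moment; what a row does not reach only later rows make up. A row lasts 1/10 s, in which the tool goes at most 50 mm and 8.59 degrees, less where a joint would pass 70% of its speed; a pose out of reach is approached as far as the arm can. A call with a gripper value outside its range is refused whole. The fingers move at their own pace and stop on an object; the grip force is fixed at half the most. Time passes only in rows, so rows that repeat a pose let the fingers close, or fill a call up. It gives the time, the measured TCP pose, the force, the opening and the grip force at its end, in the units of the state.
- r.sense(): the state, without advancing time (a new reading comes with each control period).
- r.capture(name): name is "scene" or "top" or "wrist"; returns a dict with "pixels" (384x512x3 uint8, red, green, blue), "camera_matrix" (3x3 intrinsics, pixels), "dist" ([k1, k2, p1, p2, k3] as OpenCV has them; the pictures are not rectified), "R" (3x3) and "t" (3): a world point X has camera coordinates R X + t. Camera axes: x right, y down, z forward; pixel columns grow to the right and rows downward; lengths in m; the calibration is good to about 2 mm. A picture is of the moment at which its call begins. There is no depth.
- r.finish_job(): hands the job in; it is judged then, once.
The state is a dict: "time_s": time; "joints": joint angles; "joint_velocities": joint speeds; "effort": joint torques, N m; "tcp_pos": TCP position; "ee_rot": TCP orientation; "wrist_force": force on the tool from outside, world axes, zero at the start; "moment": the same for the moment, N m; "gripper_width": opening from 0.0 (shut) to 1.0 (fully open); "gripper_force": force on a finger pad.
Only numpy, scipy, OpenCV 4.12 (cv2) and the standard library are available. Lean on these libraries where they do the work, as an engineer would, in place of code of your own. Each camera call takes 0.05 s, during which the arm holds its last target. There are 200 camera calls.

## Working session

There is one attempt and no reset: what is moved stays moved. The work goes in short steps, Python scripts to look and compute and a tool call to move; the robot and the scene stay as the last step left them, time stands still between calls to the robot, and variables do not carry over. Pictures are saved under pics/ and viewed, at most 10 in all, crops included, and the job is handed in when it is done.

Besides the shell and the picture viewer there is one more tool, called after "Request:" in YAML: its name, and indented under it one key for each argument. servo_tool: Moves the arm, as the interface text tells. Its arguments: {"type":"object","properties":{"commands":{"type":"array","items":{"type":"array","items":{"type":"array","items":{"type":"number"}}}}},"required":["commands"]}

```bash
mkdir -p pics; cat > h.py <<'E'
import numpy as np, cv2
from station import r
def cap(n,f):
    c=r.capture(n); cv2.imwrite('pics/'+f,cv2.cvtColor(c['pixels'],cv2.COLOR_RGB2BGR)); np.savez('pics/'+f+'.npz',**{k:np.array(v) for k,v in c.items()}); return c
def ld(f): return dict(np.load('pics/'+f+'.npz'))
def ray(c,uv,z):
    p=cv2.undistortPoints(np.array([[uv]],float),np.array(c['camera_matrix']),np.array(c['dist']))[0,0]
    R=np.array(c['R']);t=np.array(c['t']).ravel(); o=-R.T@t; d=R.T@np.array([*p,1]); return o+d*(z-o[2])/d[2]
E
python3 - <<'E'
from h import *
a=cap('scene','s0.png')['pixels'];b=cap('top','t0.png')['pixels']
cv2.imwrite('pics/b0.png',cv2.cvtColor(cv2.resize(np.vstack([a,b]),(800,1200))[:,:],cv2.COLOR_RGB2BGR))
s=r.sense();print(s['time_s'],s['tcp_pos'],s['ee_rot'],s['gripper_width'])
E
```

```text
0.1 [0.23901991 0.5769235  0.23257068] [[ 9.23767736e-01 -3.82952624e-01 -6.76144953e-04]
 [-3.82953211e-01 -9.23765874e-01 -1.85700411e-03]
 [ 8.65449627e-05  1.97437236e-03 -9.99998047e-01]] 1.0011468223106337
```

View pics/s0.png

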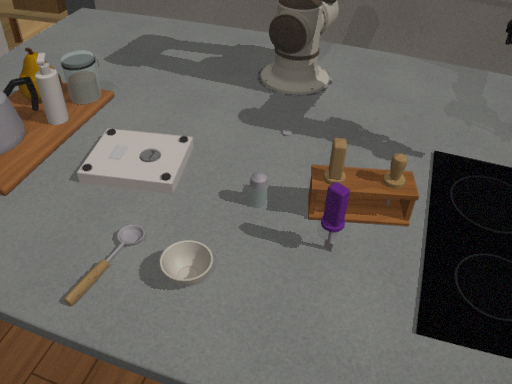

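View pics/t0.png

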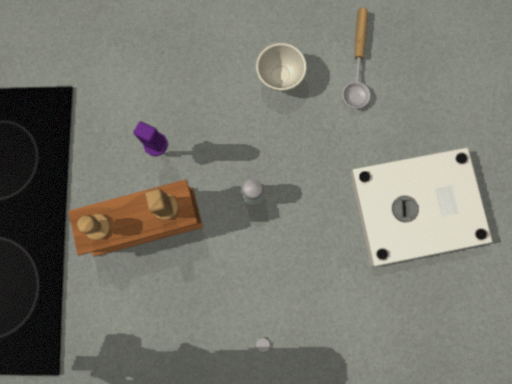

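Candidates for the driver are: the flat wooden handle (scene 338,160; top 158,203), the bulb handle (scene 397,168; top 90,225) and the purple look-alike (scene 336,205; top 152,138). I choose the flat wooden one. The cap is at top (405,209), and I'll check the choice in a crop.

```bash
python3 - <<'E'
from h import *
a=cv2.imread('pics/t0.png');s=cv2.imread('pics/s0.png')
f=lambda im,x,y,w,h,k:cv2.resize(im[y:y+h,x:x+w],None,fx=k,fy=k,interpolation=cv2.INTER_CUBIC)
A=f(a,65,170,150,95,5.33)[:300,:];
o=np.zeros((600,800,3),np.uint8)
A=f(a,65,170,150,95,3);B=f(s,300,130,120,100,3);C=f(a,345,145,150,125,2.4);D=f(a,380,185,50,50,5)
o[:A.shape[0],:A.shape[1]]=A;o[:B.shape[0],440:440+B.shape[1]]=B;o[300:600,:360]=C;o[310:560,440:690]=D
cv2.imwrite('pics/crop.png',o)
c=ld('t0.png')
for n,uv,z in [('collar',(163,207),.085),('hand top',(155,199),.164),('bulb',(97,228),.085),('cap',(405,209),.031),('slot1',(404,202),.031),('slot2',(405,217),.031),('purp',(152,140),.1)]: print(n,ray(c,uv,z).round(3))
for p in [(71,210),(188,183),(201,223),(78,252)]: print('stand',ray(c,p,.08).round(3))
E
```

```text
collar [0.518 0.217 0.085]
hand top [0.519 0.213 0.164]
bulb [0.485 0.323 0.085]
cap [ 0.515 -0.188  0.031]
slot1 [ 0.527 -0.187  0.031]
slot2 [ 0.501 -0.188  0.031]
purp [0.625 0.234 0.1  ]
stand [0.516 0.369 0.08 ]
stand [0.557 0.177 0.08 ]
stand [0.492 0.156 0.08 ]
stand [0.447 0.355 0.08 ]
```

View pics/crop.png

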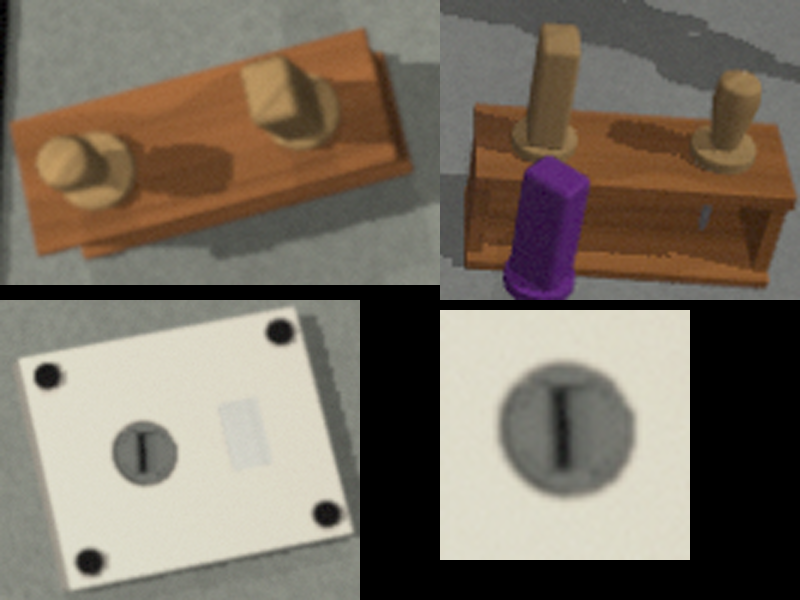

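The crop confirms it: the flat, square-sided wooden handle is over the hole near scene (338,160). The bulb handle is round and the purple one stands apart. The cap slot runs almost along world x. I'll go towards the driver now.

Request:
servo_tool:
  commands:
    - [[0.3, 40, 24, -8, 0, 0, 0], [0.3, 80, 48, -16, 0, 0, 0], [0.3, 120, 71, -24, 0, 0, 0], [0.3, 160, 95, -32, 0, 0, 0], [0.3, 200, 119, -40, 0, 0, 0]]

```text
time_s: 0.6
tcp_pos: [0.379, 0.3891, 0.2735]
ee_rot: [[0.924, -0.382, -0.001], [-0.382, -0.924, -0.001], [-0.0, 0.001, -1.0]]
wrist_force: [0.8, 0.7, 0.3]
gripper_width: 0.717
gripper_force: 0.0
```

```bash
python3 - <<'E'
from h import *
c=cap('wrist','w0.png');s=r.sense();R=np.array(s['ee_rot']);p=np.array(s['tcp_pos'])
cp=-np.array(c['R']).T@np.array(c['t']).ravel()
print(p,R.round(3),s['joints'],s['time_s'],s['gripper_width'])
print('cam in tool',R.T@(cp-p),'axes',(R.T@np.array(c['R']).T).round(3),c['camera_matrix'])
E
```

```text
[0.38186864 0.38481069 0.2753701 ] [[ 0.922 -0.387  0.001]
 [-0.387 -0.922 -0.001]
 [ 0.002  0.001 -1.   ]] [ 62.42029299  12.33889535  -7.31952087   0.10619534 -70.3703993
   4.79308887] 0.65 0.7077446815351756
cam in tool [ 0.07152016 -0.00356093 -0.14899204] axes [[ 0.004 -0.961 -0.278]
 [ 1.     0.004  0.001]
 [ 0.001 -0.278  0.961]] [[321.49280071   0.         256.03728906]
 [  0.         321.49280071 193.87802038]
 [  0.           0.           1.        ]]
```

Request:
servo_tool:
  commands:
    - [[0.3, 35, 27, 0, 0, 0, 0], [0.3, 70, 55, 0, 0, 0, 0], [0.3, 105, 82, 0, 0, 0, 0], [0.3, 140, 110, 0, 0, 0, 0], [0.3, 140, 110, 0, 0, 0, 0]]

```text
time_s: 1.15
tcp_pos: [0.4668, 0.2318, 0.2732]
ee_rot: [[0.922, -0.388, -0.001], [-0.388, -0.922, -0.001], [-0.0, 0.002, -1.0]]
wrist_force: [-0.6, -0.0, -0.5]
gripper_width: 0.699
gripper_force: 0.0
```

```bash
python3 - <<'E'
from h import *
c=cap('wrist','w1.png');s=r.sense();print(s['tcp_pos'],s['joints'])
E
```

```text
[0.46626138 0.23347003 0.27312933] [ 4.44367661e+01  1.03590616e+01 -1.01335879e+01 -1.31213148e-02
 -6.95642989e+01  2.28078926e+01]
```

View pics/w1.png

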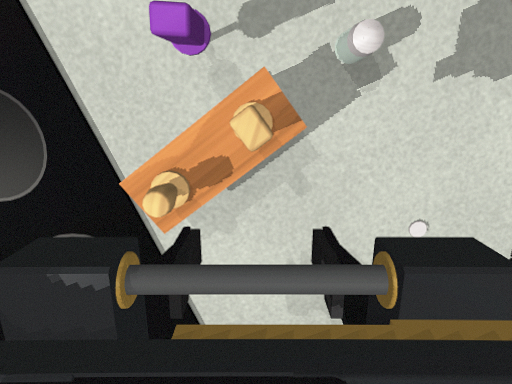

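The wrist view shows the wooden handle top at about (250,127), the stand below it, and the purple driver clear at (175,20). I'll enlarge the handle to get its yaw.

```bash
python3 - <<'E'
from h import *
a=cv2.imread('pics/w1.png')
cv2.imwrite('pics/w1c.png',cv2.resize(a[95:160,215:290],None,fx=8,fy=8,interpolation=cv2.INTER_CUBIC))
E
```

```text
(no output)
```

View pics/w1c.png

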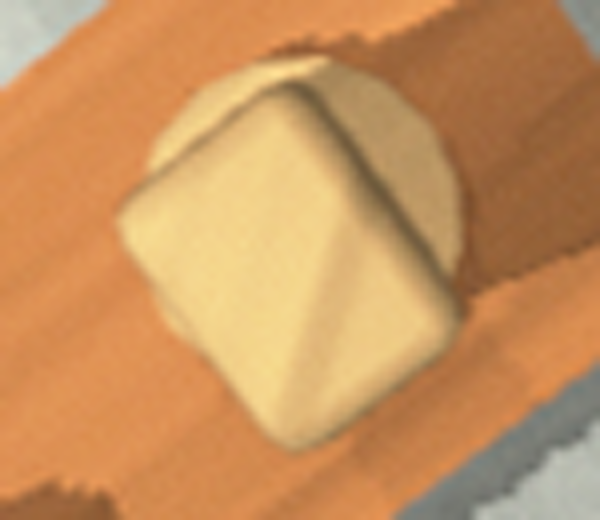

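```bash
cat > loc.py <<'E'
from h import *
c=ld('w1.png')
P=[ray(c,(215+u/8-.44,95+v/8-.44),.164)[:2] for u,v in [(290,85),(123,220),(292,448),(457,310)]]
A,B,C,D=P
print('top c',np.mean(P,0),'len',np.linalg.norm(D-A),np.linalg.norm(C-B),np.linalg.norm(B-A),np.linalg.norm(C-D))
ang=lambda d:np.degrees(np.arctan2(d[1],d[0]))
print('x-axis',ang(D-A),ang(C-B),'y-axis',ang(B-A),ang(C-D))
S=[ray(c,q,.08)[:2] for q in [(264,68),(305,125),(165,232),(121,184)]]
print('stand',np.mean(S,0),ang(S[3]-S[0]),ang(S[2]-S[1]),'collar',ray(c,(215+305/8,95+200/8),.088))
s=r.sense();R=np.array(s['ee_rot']);p=np.array(s['tcp_pos']);print(R.T@(np.array([*np.mean(P,0),.137-.016])-p))
E
python3 loc.py
```

```text
top c [0.51940461 0.21442721] len 0.027223260796700493 0.027998655626851974 0.020953063158376514 0.0215182057555186
x-axis -165.38802421397912 -166.5082350495256 y-axis 104.91666561234827 106.95968746778424
stand [0.50374478 0.26922878] 104.48085670656442 104.85442316143308 collar [0.5208526  0.21256704 0.088     ]
[ 0.05646098 -0.00312625  0.15209389]
```

Driver at (0.519, 0.214), flats' normal at 105°. I'll turn +38° in yaw and go above it.

Request:
servo_tool:
  commands:
    - [[0.3, 14, -1, 10, 0, 0, -0.13], [0.3, 28, -2, 20, 0, 0, -0.26], [0.3, 42, -2, 30, 0, 0, -0.4], [0.3, 56, -3, 40, 0, 0, -0.53], [0.3, 56, -3, 50, 0, 0, -0.66]]

```text
time_s: 1.7
tcp_pos: [0.5192, 0.2177, 0.2225]
ee_rot: [[0.963, 0.269, -0.0], [0.269, -0.963, -0.0], [-0.001, 0.0, -1.0]]
wrist_force: [-0.2, 0.8, 0.4]
gripper_width: 0.695
gripper_force: 0.0
```

Request:
servo_tool:
  commands:
    - [[0.3, 0, 0, 0, 0, 0, 0], [0.3, 0, 0, 25, 0, 0, 0], [0.3, 0, 0, 50, 0, 0, 0], [0.3, 0, 0, 75, 0, 0, 0], [0.3, 0, 0, 102, 0, 0, 0]]

```text
time_s: 2.2
tcp_pos: [0.5185, 0.2182, 0.1216]
ee_rot: [[0.965, 0.262, 0.002], [0.262, -0.965, 0.001], [0.002, -0.001, -1.0]]
wrist_force: [0.4, -0.4, -0.6]
gripper_width: 0.703
gripper_force: 0.0
```

```bash
python3 - <<'E'
from h import *
s=r.sense();R=np.array(s['ee_rot']);p=np.array(s['tcp_pos']);print(p,R.round(3),s['joints'],R.T@(np.array([.519,.214,.121])-p))
cap('wrist','w2.png')
E
```

```text
[0.51849928 0.21820345 0.12158801] [[ 0.965  0.262  0.002]
 [ 0.262 -0.965  0.001]
 [ 0.002 -0.001 -1.   ]] [ 3.93311222e+01  2.20743444e+01 -1.72092418e+01  1.15232775e-02
 -5.06083309e+01  6.58748804e+01] [-0.00062092  0.0041879   0.00058427]
```

View pics/w2.png

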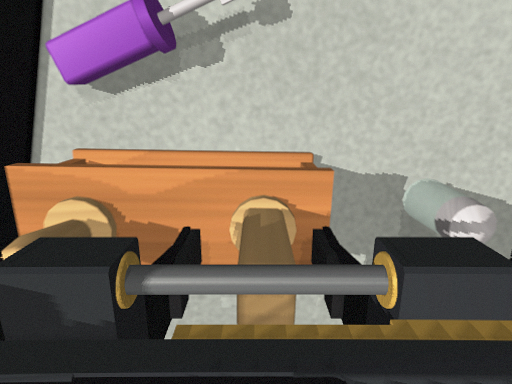

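The driver handle is between the open fingers, about 4 mm towards image right (266 against 258). I'll shift 4 mm along tool y and close.

Request:
servo_tool:
  commands:
    - [[0.3, 0, 4, 0, 0, 0, 0], [0.3, 0, 4, 0, 0, 0, 0], [1, 0, 4, 0, 0, 0, 0], [1, 0, 4, 0, 0, 0, 0], [1, 0, 4, 0, 0, 0, 0]]

```text
time_s: 2.75
tcp_pos: [0.5199, 0.2134, 0.1225]
ee_rot: [[0.965, 0.264, 0.001], [0.264, -0.965, 0.001], [0.002, -0.001, -1.0]]
wrist_force: [-0.1, 0.1, 0.1]
gripper_width: 0.513
gripper_force: 0.0
```

Request:
servo_tool:
  commands:
    - [[1, 0, 0, 0, 0, 0, 0], [1, 0, 0, 0, 0, 0, 0], [1, 0, 0, 0, 0, 0, 0], [1, 0, 0, 0, 0, 0, 0], [1, 0, 0, 0, 0, 0, 0]]

```text
time_s: 3.25
tcp_pos: [0.5196, 0.2132, 0.1216]
ee_rot: [[0.964, 0.264, 0.0], [0.264, -0.964, 0.0], [0.0, -0.0, -1.0]]
wrist_force: [-1.0, 0.8, 0.3]
gripper_width: 0.271
gripper_force: 30.0
```

Request:
servo_tool:
  commands:
    - [[1, 0, 0, -26, 0, 0, 0], [1, 0, 0, -52, 0, 0, 0], [1, 0, 0, -78, 0, 0, 0], [1, 0, 0, -104, 0, 0, 0], [1, 0, 0, -130, 0, 0, 0]]

```text
time_s: 3.75
tcp_pos: [0.5191, 0.2128, 0.252]
ee_rot: [[0.965, 0.264, -0.001], [0.264, -0.965, -0.001], [-0.001, 0.0, -1.0]]
wrist_force: [-0.4, 0.4, -0.8]
gripper_width: 0.277
gripper_force: 30.0
```

Request:
servo_tool:
  commands:
    - [[1, -17, 37, 0, 0, 0, 0.02], [1, -34, 74, 0, 0, 0, 0.05], [1, -51, 111, 0, 0, 0, 0.08], [1, -68, 148, 0, 0, 0, 0.11], [1, -85, 185, 0, 0, 0, 0.14]]

```text
time_s: 4.25
tcp_pos: [0.4855, 0.0108, 0.2511]
ee_rot: [[0.992, 0.126, -0.001], [0.126, -0.992, -0.0], [-0.001, -0.0, -1.0]]
wrist_force: [1.0, -1.1, -1.9]
gripper_width: 0.273
gripper_force: 30.0
```

```bash
python3 - <<'E'
from h import *
s=r.sense();R=np.array(s['ee_rot']);p=np.array(s['tcp_pos']);print(p,R.round(3),s['joints'],R.T@(np.array([.455,-.19,.22])-p),s['wrist_force'],s['gripper_width'])
E
```

```text
[0.48548473 0.01076236 0.25109691] [[ 0.992  0.126 -0.001]
 [ 0.126 -0.992 -0.   ]
 [-0.001 -0.    -1.   ]] [ 2.04718221e+01  7.58970237e+00 -1.67653157e+01 -1.82920022e-02
 -6.56964306e+01  7.67664794e+01] [-0.05548216  0.19533117  0.03113396] [ 0.98053526 -1.13354896 -1.86595299] 0.27297100863532925
```

Request:
servo_tool:
  commands:
    - [[1, -14, 48, 0, 0, 0, 0.02], [1, -28, 97, 0, 0, 0, 0.04], [1, -42, 145, 10, 0, 0, 0.06], [1, -55, 194, 20, 0, 0, 0.07], [1, -55, 195, 30, 0, 0, 0.07]]

```text
time_s: 4.75
tcp_pos: [0.455, -0.1921, 0.2207]
ee_rot: [[0.999, 0.05, -0.001], [0.05, -0.999, -0.0], [-0.001, 0.0, -1.0]]
wrist_force: [-0.4, 0.6, -1.0]
gripper_width: 0.276
gripper_force: 30.0
```

Request:
servo_tool:
  commands:
    - [[1, 0, 0, 0, 0, 0, 0], [1, 0, 0, 0, 0, 0, 0], [1, 0, 0, 0, 0, 0, 0], [1, 0, 0, 0, 0, 0, 0], [1, 0, 0, 0, 0, 0, 0]]

```text
time_s: 5.25
tcp_pos: [0.4571, -0.1872, 0.222]
ee_rot: [[0.998, 0.059, 0.001], [0.059, -0.998, -0.0], [0.001, 0.0, -1.0]]
wrist_force: [0.4, 0.1, -1.0]
gripper_width: 0.274
gripper_force: 30.0
```

```bash
python3 - <<'E'
from h import *
c=cap('wrist','w3.png');s=r.sense();print(s['tcp_pos'],s['ee_rot'],s['wrist_force'])
a=cv2.imread('pics/w3.png')
a=cv2.resize(a,(800,600),interpolation=cv2.INTER_CUBIC);cv2.imwrite('pics/w3b.png',a)
E
```

```text
[ 0.45703149 -0.1873362   0.22195212] [[ 9.98273059e-01  5.87383195e-02  8.41917096e-04]
 [ 5.87383693e-02 -9.98273411e-01 -3.44942145e-05]
 [ 8.38437318e-04  8.38874823e-05 -9.99999645e-01]] [-0.02690087 -0.49969239 -0.74495477]
```

View pics/w3b.png

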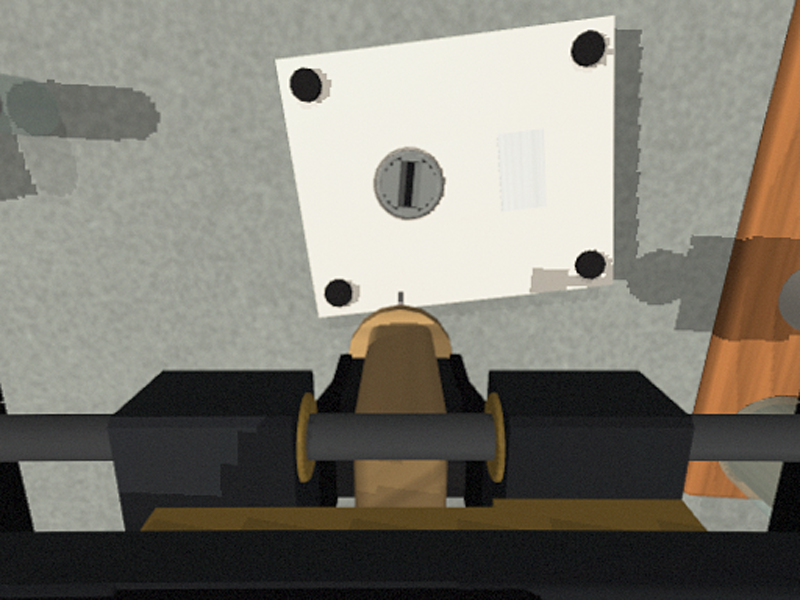

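The cap is at (408,183) in the 800x600 view, with a near-vertical slot. The driver is held upright, and its blade shows at (401,297).

```bash
cat > capm.py <<'E'
from h import *
import sys
f=sys.argv[1];x0,y0,x1,y1=map(int,sys.argv[2:6])
c=ld(f);g=cv2.cvtColor(c['pixels'],cv2.COLOR_RGB2GRAY)[y0:y1,x0:x1]
def pts(m): 
    n,l,st,ce=cv2.connectedComponentsWithStats(m.astype(np.uint8)); k=1+np.argmax(st[1:,4]); return np.argwhere(l==k)[:,::-1]+[x0,y0]
C=pts(g<170);S=pts(g<70)
hull=cv2.convexHull(C.astype(np.float32));e=cv2.fitEllipse(hull)
cc=ray(c,e[0],.031)
W=np.array([ray(c,q.astype(float),.031)[:2] for q in S])
u,s_,vt=np.linalg.svd(W-W.mean(0));d=vt[0]*np.sign(vt[0][0])
s=r.sense();R=np.array(s['ee_rot']);p=np.array(s['tcp_pos'])
print('ell',e,'cap',cc,'slot c',W.mean(0),'n',len(S),'len',np.ptp((W-W.mean(0))@d),'wid',np.ptp((W-W.mean(0))@vt[1]),'ang',np.degrees(np.arctan2(d[1],d[0])))
print('tool yaw',np.degrees(np.arctan2(R[1,0],R[0,0])),'shift',R.T@(np.array([*cc[:2],0])-p)*1000)
# blade edge expected if upright & centred in tool: 
E
python3 capm.py w3.png 236 88 290 145
python3 - <<'E'
from h import *
c=ld('w3.png');print('blade seen, z .115:',ray(c,(401/1.5625,292/1.5625),.115))
P=np.array([.457,-.1873,.115]);R=np.array([[.998,.0587],[.0587,-.998]])
for dx in(0,.009): 
  q=P.copy();q[:2]+=R[:,0]*dx
  print(cv2.projectPoints(q[None],cv2.Rodrigues(c['R'])[0],c['t'].ravel(),c['camera_matrix'],c['dist'])[0].ravel()*1.5625)
E
```

```text
ell ((261.4931335449219, 117.20600891113281), (45.12638473510742, 45.93828201293945), 11.949334144592285) cap [ 0.51757904 -0.1886836   0.031     ] slot c [ 0.51711693 -0.18818342] n 156 len 0.029100481734794313 wid 0.005875447366361556 ang -1.0071821663455034
tool yaw 3.3674001016131534 shift [ 60.17775613   4.88292171 222.00305981]
blade seen, z .115: [ 0.46488715 -0.18665652  0.115     ]
[401.32790764 306.29326883]
[401.33886207 290.01933512]
```

Request:
servo_tool:
  commands:
    - [[1, 20, 2, 0, 0, 0, 0.02], [1, 40, 3, 0, 0, 0, 0.05], [1, 60, 5, 20, 0, 0, 0.076], [1, 60, 5, 45, 0, 0, 0.076], [1, 60, 5, 70, 0, 0, 0.076]]

```text
time_s: 5.8
tcp_pos: [0.5177, -0.1892, 0.1508]
ee_rot: [[1.0, -0.018, 0.001], [-0.018, -1.0, 0.0], [0.001, -0.0, -1.0]]
wrist_force: [0.1, -0.2, -1.4]
gripper_width: 0.273
gripper_force: 30.0
```

Request:
servo_tool:
  commands:
    - [[1, 0, 0, 0, 0, 0, 0], [1, 0, 0, 0, 0, 0, 0], [1, 0, 0, 0, 0, 0, 0], [1, 0, 0, 0, 0, 0, 0], [1, 0, 0, 0, 0, 0, 0]]

```text
time_s: 6.3
tcp_pos: [0.5174, -0.1897, 0.1528]
ee_rot: [[1.0, -0.019, 0.002], [-0.019, -1.0, -0.0], [0.002, 0.0, -1.0]]
wrist_force: [0.4, -0.3, -2.4]
gripper_width: 0.271
gripper_force: 30.0
```

```bash
python3 - <<'E'
from h import *
s=r.sense();R=np.array(s['ee_rot']);p=np.array(s['tcp_pos']);print(p,R.round(4),R.T@(np.array([.5174,-.1885,.1386])-p)*1000,s['wrist_force'],s['joints'])
E
```

```text
[ 0.5173579  -0.18974045  0.15278878] [[ 9.998e-01 -1.870e-02  2.300e-03]
 [-1.870e-02 -9.998e-01 -3.000e-04]
 [ 2.300e-03  2.000e-04 -1.000e+00]] [-0.01442277 -1.24396196 14.18853111] [ 0.37816703 -0.26625048 -2.40576439] [-3.27935933e+00  1.90396662e+01 -1.66983286e+01  8.28297420e-03
 -5.41273288e+01  9.22006202e+01]
```

Request:
servo_tool:
  commands:
    - [[1, 0, -1, 6, 0, 0, 0], [1, 0, -1, 12, 0, 0, 0], [1, 0, -1, 16, 0, 0, 0], [1, 0, -1, 20, 0, 0, 0], [1, 0, -1, 24, 0, 0, 0]]

```text
time_s: 6.8
tcp_pos: [0.5168, -0.1887, 0.127]
ee_rot: [[1.0, -0.019, -0.0], [-0.019, -1.0, 0.0], [-0.0, 0.0, -1.0]]
wrist_force: [-0.5, 0.8, -2.2]
gripper_width: 0.273
gripper_force: 30.0
```

Request:
servo_tool:
  commands:
    - [[1, 0, 0, 0, 0, 0, 0], [1, 0, 0, 0, 0, 0, 0], [1, 0, 0, 1, 0, 0, 0], [1, 0, 0, 2, 0, 0, 0], [1, 0, 0, 2, 0, 0, 0]]

```text
time_s: 7.3
tcp_pos: [0.517, -0.1887, 0.1257]
ee_rot: [[1.0, -0.019, 0.0], [-0.019, -1.0, -0.0], [0.0, 0.0, -1.0]]
wrist_force: [0.1, -0.3, -2.6]
gripper_width: 0.268
gripper_force: 30.0
```

Request:
servo_tool:
  commands:
    - [[1, 0, 0, 1, 0, 0, 0], [1, 0, 0, 2, 0, 0, 0], [1, 0, 0, 2.5, 0, 0, 0], [1, 0, 0, 2.5, 0, 0, 0], [1, 0, 0, 2.5, 0, 0, 0]]

```text
time_s: 7.8
tcp_pos: [0.5171, -0.1887, 0.124]
ee_rot: [[1.0, -0.018, 0.001], [-0.018, -1.0, -0.0], [0.001, 0.0, -1.0]]
wrist_force: [-2.1, 1.2, 5.3]
gripper_width: 0.274
gripper_force: 30.0
```

```bash
python3 - <<'E'
from h import *
s=r.sense();print(s['tcp_pos'],s['wrist_force'],s['moment'])
E
```

```text
[ 0.51709084 -0.18874367  0.12400442] [-2.09052006  1.17607777  5.31944353] [0.41618006 0.583975   0.00406158]
```

Contact at about 7 N. Now turning clockwise (positive about tool z).

Request:
servo_tool:
  commands:
    - [[1, 0, 0, 0.7, 0, 0, 0], [1, 0, 0, 0.7, 0, 0, 0.1], [1, 0, 0, 0.7, 0, 0, 0.2], [1, 0, 0, 0.7, 0, 0, 0.3], [1, 0, 0, 0.7, 0, 0, 0.4]]

```text
time_s: 8.3
tcp_pos: [0.5175, -0.1895, 0.1238]
ee_rot: [[0.913, -0.409, 0.002], [-0.409, -0.913, -0.002], [0.002, 0.001, -1.0]]
wrist_force: [-2.3, -1.8, 6.3]
gripper_width: 0.275
gripper_force: 30.0
```

```bash
python3 - <<'E'
from h import *
s=r.sense();R=np.array(s['ee_rot']);print(s['tcp_pos'],s['wrist_force'],s['moment'],np.arctan2(R[1,0],R[0,0]))
E
```

```text
[ 0.51749658 -0.18954948  0.1238208 ] [-2.29146338 -1.79801146  6.3339813 ] [-0.71510007  0.55486417  0.13388635] -0.42138152142460755
```

Request:
servo_tool:
  commands:
    - [[1, 0, 0, 0, 0, 0, 0.1], [1, 0, 0, 0, 0, 0, 0.2], [1, 0, 0, 0, 0, 0, 0.3], [1, 0, 0, 0, 0, 0, 0.4], [1, 0, 0, 0, 0, 0, 0.5]]

```text
time_s: 8.8
tcp_pos: [0.5173, -0.1897, 0.1238]
ee_rot: [[0.605, -0.796, 0.001], [-0.796, -0.605, -0.002], [0.003, 0.0, -1.0]]
wrist_force: [-2.1, -2.4, 6.1]
gripper_width: 0.276
gripper_force: 30.0
```

Request:
servo_tool:
  commands:
    - [[1, 0, 0, 0, 0, 0, 0.1], [1, 0, 0, 0, 0, 0, 0.2], [1, 0, 0, 0, 0, 0, 0.3], [1, 0, 0, 0, 0, 0, 0.4], [1, 0, 0, 0, 0, 0, 0.4]]

```text
time_s: 9.3
tcp_pos: [0.5171, -0.1898, 0.1238]
ee_rot: [[0.249, -0.969, 0.001], [-0.968, -0.249, -0.002], [0.002, -0.0, -1.0]]
wrist_force: [-2.0, -1.5, 6.0]
gripper_width: 0.271
gripper_force: 30.0
```

```bash
python3 - <<'E'
from h import *
s=r.sense();R=np.array(s['ee_rot']);print(s['tcp_pos'],s['wrist_force'],s['moment'],np.arctan2(R[1,0],R[0,0]))
E
```

```text
[ 0.51713954 -0.18979228  0.12379468] [-2.00582129 -1.46116154  6.03766094] [-0.89454164  0.74941533  0.03660557] -1.319140057566822
```

Request:
servo_tool:
  commands:
    - [[1, 0, 0, 0, 0, 0, 0.06], [1, 0, 0, 0, 0, 0, 0.12], [1, 0, 0, 0, 0, 0, 0.18], [1, 0, 0, 0, 0, 0, 0.24], [1, 0, 0, 0, 0, 0, 0.24]]

```text
time_s: 9.8
tcp_pos: [0.517, -0.1898, 0.1238]
ee_rot: [[0.015, -1.0, 0.0], [-1.0, -0.015, -0.003], [0.003, -0.0, -1.0]]
wrist_force: [-1.4, -1.9, 5.8]
gripper_width: 0.276
gripper_force: 30.1
```

```bash
python3 - <<'E'
from h import *
s=r.sense();R=np.array(s['ee_rot']);print(s['tcp_pos'],s['wrist_force'],s['moment'],np.arctan2(R[1,0],R[0,0]))
E
```

```text
[ 0.51699639 -0.18976985  0.12378767] [-1.41414977 -1.94381028  5.78625979] [-0.80809918  0.76379701  0.5624865 ] -1.556237276724915
```

A torque of 0.56 N m means the cap is at its stop. I'll unload the twist slightly and lift.

Request:
servo_tool:
  commands:
    - [[1, 0, 0, 0, 0, 0, -0.08], [1, 0, 0, -4, 0, 0, -0.1], [1, 0, 0, -20, 0, 0, -0.1], [1, 0, 0, -60, 0, 0, -0.1], [1, 0, 0, -105, 0, 0, -0.1]]

```text
time_s: 10.3
tcp_pos: [0.5157, -0.1882, 0.2264]
ee_rot: [[0.11, -0.994, -0.005], [-0.994, -0.11, 0.001], [-0.002, 0.004, -1.0]]
wrist_force: [0.9, 0.5, -1.4]
gripper_width: 0.273
gripper_force: 30.0
```

```bash
python3 - <<'E'
from h import *
s=r.sense();R=np.array(s['ee_rot']);p=np.array(s['tcp_pos']);print(p,R.round(3),s['wrist_force'],s['joints'],R.T@(np.array([.519,.2145,.255])-p)*1000)
c=cap('wrist','w4.png')
print(cv2.projectPoints(np.array([[.5174,-.1885,.031]]),cv2.Rodrigues(c['R'])[0],np.array(c['t']).ravel(),c['camera_matrix'],c['dist'])[0])
E
```

```text
[ 0.51571161 -0.18820653  0.22642997] [[ 0.11  -0.994 -0.005]
 [-0.994 -0.11   0.001]
 [-0.002  0.004 -1.   ]] [ 0.94890614  0.47783744 -1.39661768] [ -3.16281704  15.10408208 -10.7466194   -0.07173366 -64.41932788
   9.53612823] [-399.93221079  -47.62743896  -28.02618362]
[[[253.90951766 171.72139914]]]
```

Request:
servo_tool:
  commands:
    - [[1, -40, 1, -27, 0, 0, -0.14], [1, -80, 3, -27, 0, 0, -0.28], [1, -120, 4, -27, 0, 0, -0.42], [1, -160, 6, -27, 0, 0, -0.56], [1, -200, 7, -27, 0, 0, -0.7]]

```text
time_s: 10.85
tcp_pos: [0.4867, 0.011, 0.2539]
ee_rot: [[0.729, -0.685, -0.0], [-0.685, -0.729, 0.001], [-0.001, -0.001, -1.0]]
wrist_force: [0.5, 0.1, -1.4]
gripper_width: 0.276
gripper_force: 30.0
```

Request:
servo_tool:
  commands:
    - [[1, 0, 0, 0, 0, 0, -0.14], [1, 0, 0, 0, 0, 0, -0.28], [1, 0, 0, 0, 0, 0, -0.42], [1, 0, 0, 0, 0, 0, -0.56], [1, 0, 0, 0, 0, 0, -0.7]]

```text
time_s: 11.35
tcp_pos: [0.4872, 0.0097, 0.2537]
ee_rot: [[0.999, -0.054, -0.001], [-0.054, -0.999, 0.001], [-0.001, -0.001, -1.0]]
wrist_force: [0.4, -0.1, -1.6]
gripper_width: 0.272
gripper_force: 30.0
```

```bash
python3 - <<'E'
from h import *
s=r.sense();R=np.array(s['ee_rot']);p=np.array(s['tcp_pos']);print(p,R.round(3),s['wrist_force'],s['joints'],R.T@(np.array([.5195,.2138,.255])-p)*1000, 'turn',np.degrees(np.arctan2(R[1,0],R[0,0])))
c=cap('top','t1.png')
a=c['pixels'][145:270,340:500]; cv2.imwrite('pics/t1c.png',cv2.cvtColor(cv2.resize(a,None,fx=4,fy=4,interpolation=cv2.INTER_CUBIC),cv2.COLOR_RGB2BGR))
E
python3 capm.py t1.png 385 190 425 230
```

```text
[0.48724821 0.00968711 0.25365536] [[ 0.999 -0.054 -0.001]
 [-0.054 -0.999  0.001]
 [-0.001 -0.001 -1.   ]] [ 0.36608456 -0.07073653 -1.61869814] [ 2.02451440e+01  7.64501414e+00 -1.63025604e+01 -5.99114955e-02
 -6.60670875e+01  6.66925639e+01] [  21.21369744 -205.55437639   -1.19807722] turn -3.086589533503033
ell ((397.9278259277344, 211.32315063476562), (41.34107971191406, 71.0630874633789), 102.21890258789062) cap [ 0.51119168 -0.1758824   0.031     ] slot c [ 0.51154448 -0.16178879] n 370 len 0.06841677769521858 wid 0.020009283745785686 ang -4.8306545037920054
tool yaw -2.879419316787053 shift [ 33.4378414  184.25210325 253.48210282]
```

View pics/t1c.png

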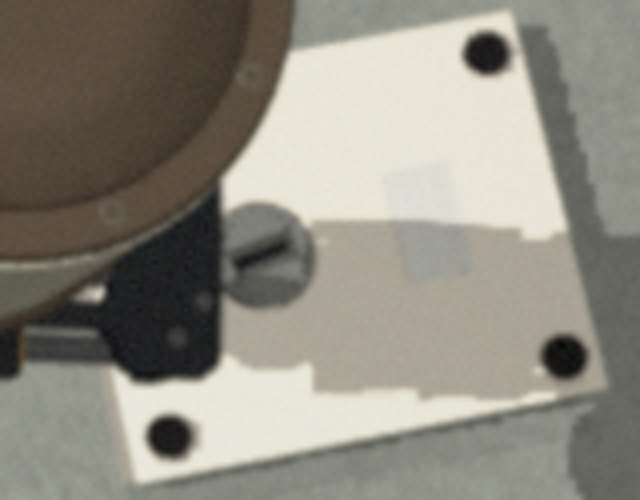

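Request:
servo_tool:
  commands:
    - [[1, 4, -41, 0, 0, 0, -0.06], [1, 8, -82, 0, 0, 0, -0.12], [1, 12, -123, 0, 0, 0, -0.18], [1, 17, -164, 0, 0, 0, -0.24], [1, 21, -205, 0, 0, 0, -0.31]]

```text
time_s: 11.9
tcp_pos: [0.5204, 0.2145, 0.2538]
ee_rot: [[0.969, 0.248, -0.0], [0.248, -0.969, 0.001], [-0.0, -0.001, -1.0]]
wrist_force: [-0.2, -0.9, -1.9]
gripper_width: 0.271
gripper_force: 30.0
```

Request:
servo_tool:
  commands:
    - [[1, 0, 0, 0, 0, 0, 0], [1, 0, 0, 0, 0, 0, 0], [1, 0, 0, 0, 0, 0, 0], [1, 0, 0, 0, 0, 0, 0], [1, 0, 0, 0, 0, 0, 0]]

```text
time_s: 12.4
tcp_pos: [0.5205, 0.2117, 0.2546]
ee_rot: [[0.969, 0.247, 0.0], [0.247, -0.969, 0.0], [0.0, -0.0, -1.0]]
wrist_force: [-0.0, -0.2, -1.3]
gripper_width: 0.274
gripper_force: 30.0
```

```bash
python3 - <<'E'
from h import *
s=r.sense();R=np.array(s['ee_rot']);p=np.array(s['tcp_pos']);print(p,R.round(3),s['wrist_force'],R.T@(np.array([.5195,.2138,.1216])-p)*1000)
c=cap('wrist','w5.png');a=cv2.cvtColor(c['pixels'],cv2.COLOR_RGB2BGR)[60:300,100:420];cv2.imwrite('pics/w5c.png',cv2.resize(a,None,fx=2.5,fy=2.5,interpolation=cv2.INTER_CUBIC))
E
```

```text
[0.52051076 0.2117073  0.25458021] [[ 0.969  0.247  0.   ]
 [ 0.247 -0.969  0.   ]
 [ 0.    -0.    -1.   ]] [-0.04053072 -0.18013212 -1.29520201] [ -0.49937196  -2.2546199  132.98046687]
```

View pics/w5c.png

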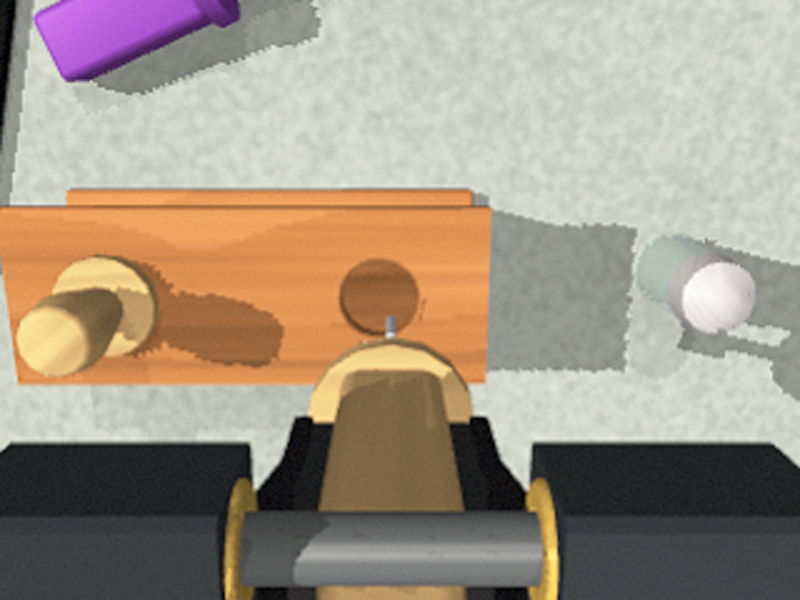

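The slot now lies well round, at about 65° from where it started. In the wrist view the free hole is at crop (379,296) and the blade at (390,318). I'll compute the hole centre and the slot angle.

```bash
python3 - <<'E'
from h import *
c=ld('w5.png');h=ray(c,(100+379/2.5,60+296/2.5),.08);s=r.sense();R=np.array(s['ee_rot']);p=np.array(s['tcp_pos']);print('hole',h,p,R.T@(h-p)*1000)
for z in (.146,): 
  for x in(0,.009): print(cv2.projectPoints((p+R@[x,0,.1076])[None],cv2.Rodrigues(c['R'])[0],c['t'].ravel(),c['camera_matrix'],c['dist'])[0].ravel())
c=ld('t1.png')
g=cv2.cvtColor(c['pixels'],cv2.COLOR_RGB2GRAY)[198:216,397:416];q=np.argwhere(g<55)[:,::-1]+[397,198]
W=np.array([ray(c,a.astype(float),.031)[:2] for a in q]);vt=np.linalg.svd(W-W.mean(0))[2];print(len(q),W.mean(0),np.degrees(np.arctan2(*vt[0][::-1])),np.ptp((W-W.mean(0))@vt[0]))
c=ld('t0.png')
f=[ray(c,a,.033)[:2] for a in [(364,176),(461,158),(481,234),(382,254)]]
for i in range(4): d=f[(i+1)%4]-f[i];print(np.degrees(np.arctan2(d[1],d[0])))
E
```

```text
hole [0.51836881 0.21661371 0.08      ] [0.52055973 0.21185326 0.25463313] [ -1.02109151  -5.11353036 174.63390732]
[256.60785016 195.58973613]
[256.60602445 185.18742082]
36 [ 0.51606496 -0.18792442] -68.95977448285589 0.022917348182834182
-80.29561421778881
-169.75806229082679
99.96760137883875
10.176125072253997
```

The slot is at -69° against a scale axis of +10°, so the cap is turned about 1.38 rad and locked. Now lowering the driver into the hole.

Request:
servo_tool:
  commands:
    - [[1, -1, -4, 0, 0, 0, 0], [1, -1, -4, 25, 0, 0, 0], [1, -1, -4, 50, 0, 0, 0], [1, -1, -4, 75, 0, 0, 0], [1, -1, -4, 100, 0, 0, 0]]

```text
time_s: 12.95
tcp_pos: [0.5186, 0.2164, 0.1537]
ee_rot: [[0.969, 0.248, 0.001], [0.248, -0.969, 0.001], [0.001, -0.0, -1.0]]
wrist_force: [0.0, -0.6, -1.2]
gripper_width: 0.274
gripper_force: 30.0
```

Request:
servo_tool:
  commands:
    - [[1, 0, 0, 10, 0, 0, 0], [1, 0, 0, 20, 0, 0, 0], [1, 0, 0, 26, 0, 0, 0], [1, 0, 0, 30, 0, 0, 0], [1, 0, 0, 30, 0, 0, 0]]

```text
time_s: 13.45
tcp_pos: [0.5187, 0.2164, 0.1245]
ee_rot: [[0.969, 0.249, 0.0], [0.249, -0.969, 0.0], [0.0, -0.0, -1.0]]
wrist_force: [0.2, -0.2, -1.5]
gripper_width: 0.273
gripper_force: 30.0
```

Request:
servo_tool:
  commands:
    - [[1, 0, 0, 1, 0, 0, 0], [1, 0, 0, 2, 0, 0, 0], [1, 0, 0, 2.5, 0, 0, 0], [1, 0, 0, 2.5, 0, 0, 0], [1, 0, 0, 2.5, 0, 0, 0]]

```text
time_s: 13.95
tcp_pos: [0.5186, 0.2164, 0.122]
ee_rot: [[0.969, 0.249, 0.0], [0.249, -0.969, 0.0], [0.0, -0.0, -1.0]]
wrist_force: [-0.0, 0.9, -2.0]
gripper_width: 0.274
gripper_force: 30.0
```

Request:
servo_tool:
  commands:
    - [[0.5, 0, 0, 0, 0, 0, 0], [0.4, 0, 0, 0, 0, 0, 0], [0.3, 0, 0, 0, 0, 0, 0], [0.3, 0, 0, 0, 0, 0, 0], [0.3, 0, 0, 0, 0, 0, 0]]

```text
time_s: 14.45
tcp_pos: [0.5187, 0.2164, 0.122]
ee_rot: [[0.969, 0.249, 0.0], [0.249, -0.969, 0.0], [0.0, -0.0, -1.0]]
wrist_force: [-0.0, -0.9, -0.2]
gripper_width: 0.638
gripper_force: 0.0
```

Released. Retreating straight up, then checking.

Request:
servo_tool:
  commands:
    - [[0.3, 0, 0, -20, 0, 0, 0], [0.3, 0, 0, -45, 0, 0, 0], [0.3, 0, 0, -70, 0, 0, 0], [0.3, 0, 0, -100, 0, 0, 0], [0.3, 0, 0, -130, 0, 0, 0]]

```text
time_s: 14.95
tcp_pos: [0.5184, 0.2162, 0.2529]
ee_rot: [[0.969, 0.249, -0.0], [0.249, -0.969, -0.0], [-0.0, 0.0, -1.0]]
wrist_force: [0.6, 0.2, -0.1]
gripper_width: 0.698
gripper_force: 0.0
```

Request:
servo_tool:
  commands:
    - [[0.3, -25, 0, 0, 0, 0, 0], [0.3, -50, 0, 0, 0, 0, 0], [0.3, -60, 0, 0, 0, 0, 0], [0.3, -60, 0, 0, 0, 0, 0], [0.3, -60, 0, 0, 0, 0, 0]]

```text
time_s: 15.45
tcp_pos: [0.4611, 0.2017, 0.2521]
ee_rot: [[0.969, 0.249, 0.001], [0.249, -0.969, 0.0], [0.001, -0.0, -1.0]]
wrist_force: [0.9, -0.2, -0.3]
gripper_width: 0.7
gripper_force: 0.0
```

```bash
python3 - <<'E'
from h import *
c=cap('wrist','w6.png')
E
```

```text
(no output)
```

View pics/w6.png

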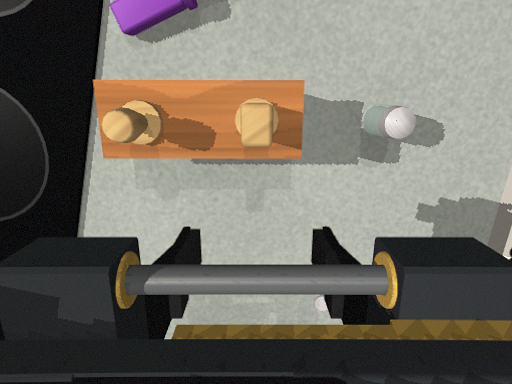

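The driver hangs upright in its hole at (257,120), and the gripper is clear of everything. Handing in.

```bash
python3 -c "
from station import r
print(r.finish_job())"
```

```text
the job is handed in; nothing more can be done
None
```

I turned the cap to its stop with the screwdriver (about 1.38 rad from the slot angle), hung the driver back upright in its stand hole, let go, and handed the job in at about 15.5 s; no verdict came back.

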